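# Set the injection pump to its timing mark

## Robot

A 6-joint arm with a two-finger parallel gripper is mounted at the origin on the work surface. World frame = base frame: x ahead of the robot, y to its left, z up, the work surface at z = 0. Lengths are in m, angles in rad, forces in N, time in s.
With the tool pointing down it reaches from about 0.35 to 0.725 m from the base axis. Payload 6 kg.
Tool frame: the origin (TCP) lies at the very end of the fingers, on their centre line; the grasp point (between the pads) lies 19 mm behind it; z points along the fingers, y is the line along which they close (so a half turn about z gives the same grasp; the last joint's range is limited). The gripper opens to 85 mm and grips with 20 to 120 N. Pads are 22 mm wide; open, the fingers measure 114 mm over their backs; the gripper's body (76 mm by 85 mm) begins 54 mm behind the grasp point. The pads swing forward as they close: fully open they stand 13 mm farther back than shut.
Start: joints at [1.582, 0.04, 0.085, 0, -1.615, -0.334], TCP at [0.19, 0.569, 0.231] pointing down, gripper open.
Joint ranges: [-2.56, 2.56], [-1.29, 2.01], [-1.08, 1.49], [-3.29, 1.98], [-2.81, -0.18], [-2.99, 2.99]. Speed limits (rad/s): [2.57, 2.57, 3.01, 3.14, 3.14, 3.14].

## Interface

Orientations are given as a 3x3 rotation matrix whose columns are the frame's x, y, z axes.
In Python, from cell import ctrl gives the robot as it stands.
- The arm moves only by the shell command python3 -m crank 'ROWS'. ROWS is JSON, one flat list of numbers, 7 for each row, row after row: the gripper's target within -1 to 1 (fully open at 1, half-way at 0, shut at -1), then the shift along the tool's x, y, z in cm, then the turn, a rotation vector about the tool's x, y, z in degrees. In form: [hand, tx, ty, tz, rx, ry, rz, hand, tx, ty, tz, rx, ry, rz, ...]. A call has 1 to 20 rows; each row shifts and turns the commanded pose from where the row before left it, along the tool's axes as they then stand; what a row does not reach is not made up. A row lasts 1/10 s, in which the tool goes at most 50 mm and 8.59 degrees, less where a joint would pass 70% of its speed; a pose out of reach is approached as far as the arm can. A call with a gripper value outside its range is refused whole. The fingers move at their own pace and stop on an object; the grip force is fixed at half the most. Time passes only in rows, so rows that do not move let the fingers close. It gives the time, the measured TCP pose, the force, the opening and the grip force at its end, in the units of the state.
- ctrl.observe(): the state, without advancing time (a new reading comes with each control period).
- ctrl.get_image(name): name is "scene" or "top" or "wrist"; returns a dict with "color" (420x560x3 uint8, blue, green, red), "depth" (420x560 float32, m along the optical axis (not along the pixel's ray), 0 where there is no reading), "intrinsics" (3x3 intrinsics, pixels), "distortion" ([k1, k2, p1, p2, k3] as OpenCV has them; the pictures are not rectified), "origin" and "orientation" of the camera in the world. Camera axes: x right, y down, z forward; pixel columns grow to the right and rows downward; lengths in m; the calibration is good to about 2 mm. A picture is of the moment at which its call begins.
- ctrl.job_done(): hands the job in; it is judged then, once.
The state is a dict: "t": time; "joints": joint angles; "qvel": joint speeds; "effort": joint torques, N m; "position": TCP position; "eef_rot": TCP orientation; "ft_force": force on the tool from outside, world axes, zero at the start; "moment": the same for the moment, N m; "gripper_width": opening from 0.0 (shut) to 1.0 (fully open); "grip_force": force on a finger pad.
Only numpy, scipy, OpenCV 4.12 (cv2) and the standard library are available. Lean on these libraries where they do the work, as an engineer would, in place of code of your own. Each camera call takes 0.05 s, during which the arm holds its last target. There are 200 camera calls.

## Task

The injection pump with the orange-handled ratchet lever has to be set to its timing mark before it is fitted. Swing the lever back and forth so that the toothed wheel turns notch by notch until the yellow mark on the wheel points at the pump's red pointer, then let go. Turn the wheel with the lever only, and leave the spray can and the grease tin where they stand.

Things in the scene. Friction and masses are not known exactly. Their poses are not given: they have to be found in the camera images.
- wheel: Flat steel wheel, 104 mm across 18 saw teeth (20 degrees a notch), 14 mm thick, on the pump's vertical shaft. Origin: on the shaft, wheel's underside, 88 mm above the bench. Its x axis runs along the yellow mark (stripe 24 x 9 mm on the top face, 22 to 46 mm from the shaft). Turns only clockwise seen from above, stays where left; at the start the mark is 95 to 160 degrees short of the pointer.
- handle (a point): Centre of the lever's upright orange handle: vertical cylinder 24 mm in diameter, 60 mm tall, from 121 to 181 mm above the bench, axis 150 mm from the shaft. It stands on the outer end of the lever's blue flat bar (20 mm wide, top 121 mm above the bench), which runs level above the wheel to the shaft.
- lever (a joint): Lever's swing about the shaft, rad: 0 (start stop, 55.6 degrees clockwise from the pointer seen from above, about the shaft) to 1.2 (end stop, 124.4 degrees clockwise). Clockwise (growing), it turns the wheel along, with about 4 N at the handle, after up to 20 degrees idle until its pawl catches a tooth; counter-clockwise it clicks back and the wheel stands still. Stays where left.
- pointer (a point): Tip of the red pointer, fixed on the silver pump (foot 170 x 150 mm) beside the wheel, 56 mm from the shaft, 108 mm above the bench (6 mm above the wheel's top). The wheel is set when the yellow mark lies on the line from the shaft to this tip. The grey pump nearby, without a lever, is already set and is fixed.
- spray_can: loose spray can, 56 mm in diameter, 150 mm tall, upright; origin at the centre of its base. Not to be moved.
- grease_tin: loose green grease tin with a yellow lid, 88 mm in diameter, 85 mm tall, upright; origin at the centre of its base. Not to be moved.

How it is judged:
At the end, for the whole second after the job is handed in: The yellow mark on the wheel points at the red pointer to within 12 degrees either way, and the wheel is at rest (y of pointer in the frame of wheel between -0.012 and 0.012 m and x of pointer in the frame of wheel above 0 m and angular speed of wheel below 0.1 rad/s); the robot touches nothing.
It fails at once if the robot turns or touches the toothed wheel directly instead of using the lever (contact force between wheel and the fingers above 1 N or contact force between wheel and the arm above 1 N).
It fails at once if the spray can or the grease tin is moved by more than 20 mm (distance of any of spray_can, grease_tin from where it was at the start of the episode above 0.02 m).
It also fails if it takes over 54 s, if anything falls off the work surface, if the arm or the gripper's body presses on something with over 40 N, if the wrist force passes 120 N, or if a joint passes its speed limit or range.

## Working session

There is one attempt and no reset: what is moved stays moved. The work goes in short steps, Python scripts to look and compute and a shell command to move; the robot and the scene stay as the last step left them, time stands still between calls to the robot, and variables do not carry over. Pictures are saved under pics/ and viewed, at most 10 in all, crops included, and the job is handed in when it is done.

```bash
mkdir -p pics; ls
cat > h.py <<'E'
import numpy as np, cv2
from cell import ctrl
def grab(n,f=None):
    im=ctrl.get_image(n)
    if f: cv2.imwrite('pics/'+f,im['color'])
    return im
def ray(im,uv,z):
    K=np.array(im['intrinsics']);p=cv2.undistortPoints(np.array(uv,float).reshape(-1,1,2),K,np.array(im['distortion'],float)).reshape(-1,2)
    d=np.c_[p,np.ones(len(p))]@np.array(im['orientation']).T;o=np.array(im['origin'])
    return o+d*((z-o[2])/d[:,2])[:,None]
E
python3 - <<'E'
from h import *
grab('top','top0.png');grab('scene','scene0.png')
s=ctrl.observe();print(s['t'],s['position'],np.round(s['eef_rot'],3))
E
```

```text
pics
0.1 [0.19015428 0.56875398 0.23037948] [[ 0.948 -0.317 -0.   ]
 [-0.317 -0.948 -0.002]
 [ 0.     0.002 -1.   ]]
```

View pics/top0.png

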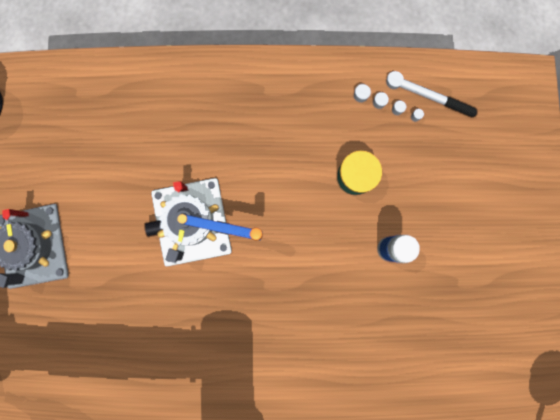

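View pics/scene0.png

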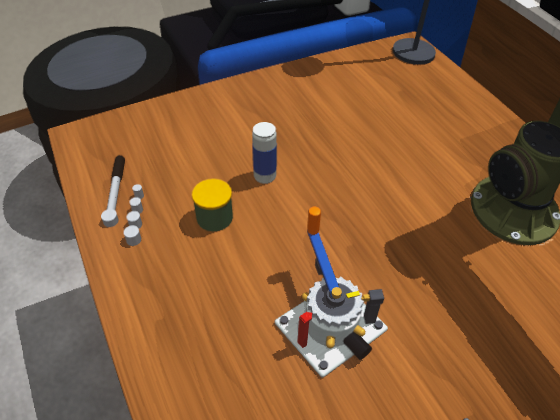

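Top view: silver pump at about (188,222), pointer (180,187), handle top (256,234), mark near (181,237). The grey pump is at far left, the tin at (361,172) and the can at (404,249). Now I'll measure these.

```bash
cat >> h.py <<'E'
def blobs(im,lo,hi,z,amin=8,roi=None):
    hsv=cv2.cvtColor(im['color'],cv2.COLOR_BGR2HSV);m=cv2.inRange(hsv,lo,hi)
    if roi: k=np.zeros_like(m);k[roi[1]:roi[3],roi[0]:roi[2]]=1;m=m*k
    n,l,st,c=cv2.connectedComponentsWithStats(m)
    return [(int(st[i,4]),st[i,:4].tolist(),np.round(c[i],1).tolist(),np.round(ray(im,c[i],z)[0],4).tolist()) for i in range(1,n) if st[i,4]>=amin]
E
python3 - <<'E'
from h import *
im=grab('top');print(im['origin'])
R=(130,160,290,280)
print('handle',blobs(im,(8,190,150),(18,255,255),.181,8,(240,215,275,250)))
print('red',blobs(im,(0,150,80),(5,255,255),.108,4,R))
print('yellow',blobs(im,(24,140,120),(34,255,255),.102,4,R))
print('blue',blobs(im,(105,120,80),(125,255,255),.121,8,R))
print('tin',blobs(im,(22,140,120),(34,255,255),.085,100,(320,140,400,200)))
print('can',ray(im,[404,249],.15))
c=cv2.resize(im['color'][165:275,135:280],None,fx=5,fy=5,interpolation=cv2.INTER_CUBIC);cv2.imwrite('pics/crop0.png',c)
E
```

```text
[ 0.50343953 -0.08886236  1.15554251]
handle []
red [(84, [173, 182, 14, 9], [178.6, 185.7], [0.6318, 0.0887, 0.108])]
yellow [(13, [180, 231, 3, 8], [180.9, 234.1], [0.5342, 0.0838, 0.102])]
blue [(597, [185, 215, 65, 23], [216.9, 226.0], [0.5497, 0.0091, 0.121])]
tin [(1340, [340, 151, 42, 42], [360.5, 171.4], [0.6647, -0.285, 0.085])]
can [[ 0.50290188 -0.35682088  0.15      ]]
```

View pics/crop0.png

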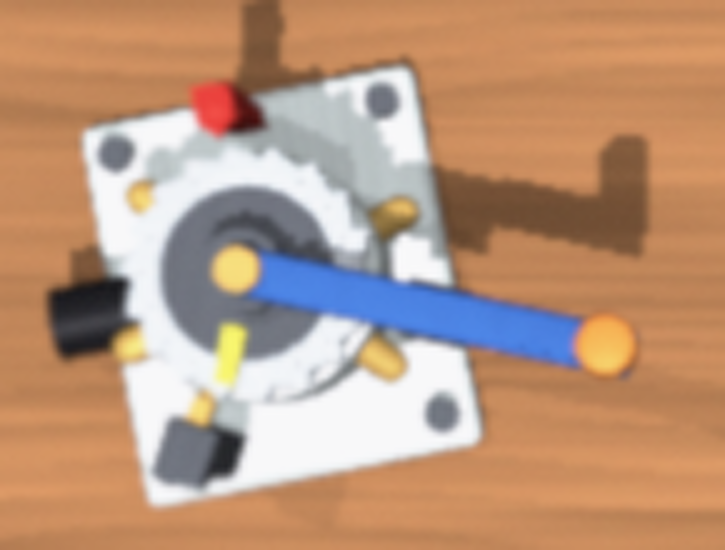

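```bash
cat >> h.py <<'E'
def ang(v): return np.degrees(np.arctan2(v[1],v[0]))
E
python3 - <<'E'
from h import *
im=grab('top')
H=ray(im,[256,234],.181)[0]
for z in (.121,.13,.14):
    S=ray(im,[182.2,218.6],z)[0];print('S',z,S,np.linalg.norm((H-S)[:2]))
S0=ray(im,[182.2,218.6],.128)[0]
# wheel hub dark disc (top face z~.102): contour centre & toothed outline
g=cv2.cvtColor(im['color'],cv2.COLOR_BGR2HSV)
hub=ray(im,[135+246/5,165+272/5],.102)[0];print('hub',hub)
M=ray(im,[180.9,235.5],.102)[0]
P=ray(im,[135+225/5,165+132/5],.108)[0]
print('H',H,'M',M,'P',P)
for S in (S0,hub): print(S,'lever',ang(H-S),'mark',ang(M-S),np.linalg.norm((M-S)[:2]),'ptr',ang(P-S),np.linalg.norm((P-S)[:2]))
# scene view
sc=grab('scene')
print(blobs(sc,(20,140,120),(34,255,255),.102,10,(295,270,390,350)));print('red',blobs(sc,(0,150,60),(5,255,255),.108,10,(270,290,330,360)))
cv2.imwrite('pics/crop1.png',cv2.resize(sc['color'][195:375,260:400],None,fx=4,fy=3.3,interpolation=cv2.INTER_CUBIC))
E
```

```text
S 0.121 [0.56438837 0.07841167 0.121     ] 0.15146900187282547
S 0.13 [0.56385815 0.07695647 0.13      ] 0.1499343973307962
S 0.14 [0.56326901 0.07533958 0.14      ] 0.14822962720860539
hub [0.56388887 0.07738662 0.102     ]
H [ 0.53212209 -0.06958071  0.181     ] M [0.53131568 0.08378263 0.102     ] P [0.62020757 0.08570386 0.108     ]
[0.56397597 0.07727985 0.128     ] lever -102.23782911995544 mark 168.73946230453205 0.03330136958125204 ptr 8.52007182261448 0.05685909700517875
[0.56388887 0.07738662 0.102     ] lever -102.19676768689838 mark 168.89083901487163 0.033195208332790826 ptr 8.400815690934545 0.056929546393608706
[(60, [332, 288, 10, 8], [336.3, 291.2], [0.5543, 0.0667, 0.102]), (61, [346, 291, 14, 7], [352.3, 293.9], [0.5306, 0.0847, 0.102]), (15, [303, 293, 4, 6], [304.5, 295.4], [0.6111, 0.0494, 0.102]), (21, [362, 294, 8, 5], [365.6, 296.3], [0.5112, 0.1, 0.102]), (55, [355, 326, 10, 8], [359.5, 329.7], [0.5571, 0.1548, 0.102]), (48, [327, 337, 7, 9], [330.5, 341.6], [0.6143, 0.1527, 0.102])]
red [(314, [298, 312, 14, 35], [303.6, 328.1], [0.6455, 0.1119, 0.108])]
```

View pics/crop1.png

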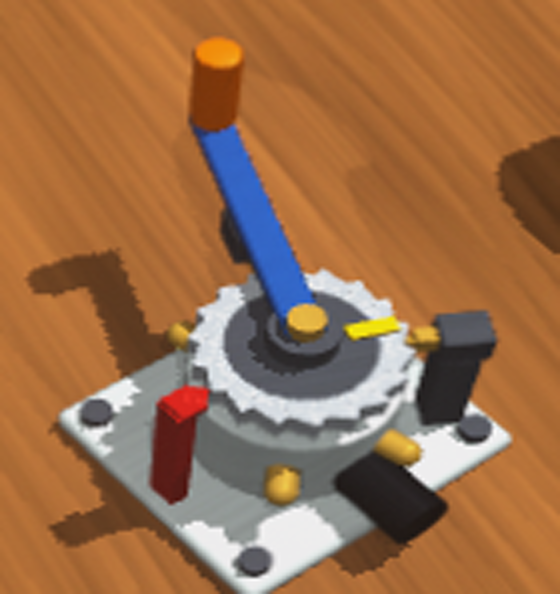

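Scene crop: pointer tip at crop (205,397), mark at (372,328), lever running up to the handle at (217,85). Shaft at (0.564,0.077), handle at about (0.532,-0.070), pointer bearing about 8.5°, mark about 169°, so about 160° clockwise still to go. The lever is at about 110.7° cw of the pointer (0.96 rad). I'll move above the handle.

```bash
python3 -m crank '[1,3.3,3.1,0,0,0,0,1,3.3,3.1,0,0,0,0,1,3.3,3.1,0,0,0,0,1,3.3,3.1,0,0,0,0,1,3.3,3.1,0,0,0,0,1,3.3,3.1,0,0,0,0,1,3.3,3.1,0,0,0,0,1,3.3,3.1,0,0,0,0,1,3.3,3.1,0,0,0,0,1,3.3,3.1,0,0,0,0,1,3.3,3.1,0,0,0,0,1,3.3,3.1,0,0,0,0,1,3.3,3.1,0,0,0,0,1,3.3,3.1,0,0,0,0,1,3.3,3.1,0,0,0,0,1,3.3,3.1,0,0,0,0]'
python3 -m crank '[1,0,0,0,0,0,8.4,1,0,0,0,0,0,8.4,1,0,0,0,0,0,8.4,1,0,0,0,0,0,8.4,1,0,0,0,0,0,8.4,1,0,0,0,0,0,8.4,1,0,0,0,0,0,8.4,1,0,0,0,0,0,8.4,1,0,0,0,0,0,8.4,1,0,0,0,0,0,8,1,0,0,0,0,0,0,1,0,0,0,0,0,0]'
cat >> h.py <<'E'
S=np.array([.564,.0773,.128])
def rel(r=.15):
    s=ctrl.observe();p=s['position'];R=np.array(s['eef_rot']);v=p-S
    print('t',s['t'],'p',np.round(p,4),'toolx',ang(R[:,0]),'bearing',ang(v),'r',np.linalg.norm(v[:2]),'w',s['gripper_width'],'F',np.round(s['ft_force'],1),'zdir',np.round(R[:,2],3))
    return p,R
E
python3 - <<'E'
from h import *
p,R=rel()
im=grab('wrist','w0.png')
H=np.array([.5321,-.0696,.14]);print('to handle, tool cm',100*R.T@(H-p))
print(blobs(im,(8,190,120),(18,255,255),.181,30))
E
```

```text
t: 1.85
position: [0.5342, -0.0708, 0.2314]
eef_rot: [[0.948, -0.317, 0.0], [-0.317, -0.948, 0.0], [0.0, -0.0, -1.0]]
ft_force: [-0.5, 1.0, 0.4]
gripper_width: 1.0
grip_force: 0.0
t: 3.05
position: [0.5336, -0.0689, 0.2313]
eef_rot: [[-0.206, -0.979, -0.0], [-0.979, 0.206, -0.0], [0.0, 0.0, -1.0]]
ft_force: [0.4, 0.6, 0.5]
gripper_width: 1.001
grip_force: 0.0
t 3.05 p [ 0.5336 -0.0689  0.2313] toolx -101.8801264382942 bearing -101.73186193426214 r 0.14929788029400412 w 1.0011885552416435 F [0.4 0.6 0.5] zdir [-0. -0. -1.]
to handle, tool cm [0.10133622 0.13508749 9.12613251]
[(224, [270, 203, 28, 21], [284.8, 212.2], [0.5283, -0.0854, 0.181])]
```

View pics/w0.png

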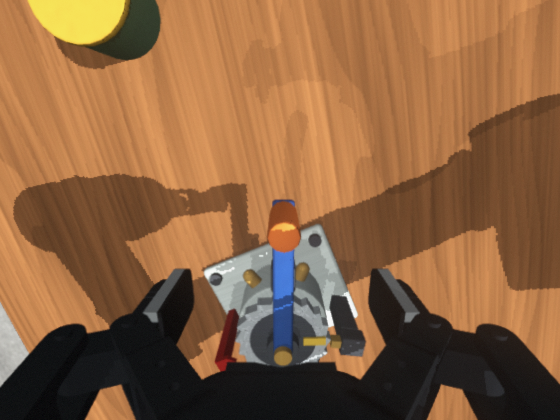

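Wrist view: the handle top, at about (284,235), is centred between the fingers at about (192..370). The colour mask had caught the handle's side. Now descend and half-close around it.

```bash
python3 -m crank '[1,0.1,0.1,2.3,0,0,0,1,0,0,2.3,0,0,0,1,0,0,2.3,0,0,0,1,0,0,2.1,0,0,0,-0.3,0,0,0,0,0,0,-0.3,0,0,0,0,0,0,-0.3,0,0,0,0,0,0,-0.3,0,0,0,0,0,0,-0.3,0,0,0,0,0,0,-0.3,0,0,0,0,0,0]'
python3 -c "
from h import *
rel()"
```

```text
t: 4.1
position: [0.5327, -0.0696, 0.1418]
eef_rot: [[-0.209, -0.978, 0.001], [-0.978, 0.209, 0.0], [-0.0, -0.001, -1.0]]
ft_force: [0.8, 0.3, -0.1]
gripper_width: 0.348
grip_force: 0.0
t 4.1 p [ 0.5327 -0.0696  0.1418] toolx -102.08753710177297 bearing -102.0234510808004 r 0.15021345190691368 w 0.3475859174028706 F [ 0.8  0.3 -0.1] zdir [ 0.001  0.    -1.   ]
```

```bash
python3 -m crank '[-0.3,-0.037,-1.046,0,0,0,-4,-0.3,-0.037,-1.046,0,0,0,-4,-0.3,-0.037,-1.046,0,0,0,-4,-0.3,-0.037,-1.046,0,0,0,-4,-0.3,-0.037,-1.046,0,0,0,-4,-0.3,-0.037,-1.046,0,0,0,-4,-0.3,-0.037,-1.046,0,0,0,-4,-0.3,-0.037,-1.046,0,0,0,-4,-0.3,-0.037,-1.046,0,0,0,-4,-0.3,-0.037,-1.046,0,0,0,-4,-0.3,-0.037,-1.046,0,0,0,-4,-0.3,-0.037,-1.046,0,0,0,-4,-0.3,-0.037,-1.046,0,0,0,-4,-0.3,0,0,0,0,0,0,-0.3,0,0,0,0,0,0]'
python3 -c "
from h import *
rel()"
```

```text
t: 5.6
position: [0.66, -0.038, 0.1411]
eef_rot: [[0.64, -0.768, -0.0], [-0.768, -0.64, -0.0], [-0.0, 0.0, -1.0]]
ft_force: [1.0, -0.3, 0.5]
gripper_width: 0.349
grip_force: 0.0
t 5.6 p [ 0.66   -0.038   0.1411] toolx -50.18646135671435 bearing -50.21500410038325 r 0.15004919128090966 w 0.34948909501794945 F [ 1.  -0.3  0.5] zdir [-0. -0. -1.]
```

```bash
python3 -m crank '[-0.3,-0.037,1.046,0,0,0,4,-0.3,-0.037,1.046,0,0,0,4,-0.3,-0.037,1.046,0,0,0,4,-0.3,-0.037,1.046,0,0,0,4,-0.3,-0.037,1.046,0,0,0,4,-0.3,-0.037,1.046,0,0,0,4,-0.3,-0.037,1.046,0,0,0,4,-0.3,-0.037,1.046,0,0,0,4,-0.3,-0.037,1.046,0,0,0,4,-0.3,-0.037,1.046,0,0,0,4,-0.3,-0.037,1.046,0,0,0,4,-0.3,-0.037,1.046,0,0,0,4,-0.3,-0.037,1.046,0,0,0,4,-0.3,-0.037,1.046,0,0,0,4,-0.3,-0.037,1.046,0,0,0,4,-0.3,-0.037,1.046,0,0,0,4,-0.3,0,0,0,0,0,0,-0.3,0,0,0,0,0,0]'
python3 - <<'E'
from h import *
rel()
im=grab('top','t1.png');grab('wrist','w1.png');sc=grab('scene','s1.png')
for b in blobs(im,(22,140,120),(34,255,255),.102,4,(130,160,290,280)): print('top',b,ang(np.array(b[3])-S))
for b in blobs(sc,(20,140,120),(34,255,255),.102,8,(295,270,390,350)): v=np.array(b[3])-S;print('sc',b,ang(v),np.linalg.norm(v[:2]))
a=cv2.resize(im['color'][165:275,135:280],(400,303));b=cv2.resize(sc['color'][195:375,260:400],(400,514));
o=np.zeros((514,800,3),np.uint8);o[:303,:400]=a;o[:,400:]=b;cv2.imwrite('pics/c1.png',o)
E
```

```text
t: 7.4
position: [0.5027, -0.0599, 0.1417]
eef_rot: [[-0.407, -0.913, 0.001], [-0.913, 0.407, 0.0], [-0.0, -0.001, -1.0]]
ft_force: [0.1, -0.5, -0.2]
gripper_width: 0.351
grip_force: 0.0
t 7.4 p [ 0.5027 -0.0599  0.1417] toolx -114.02689313093086 bearing -114.0873162170081 r 0.15031397867418458 w 0.35125511062240256 F [ 0.1 -0.5 -0.2] zdir [ 0.001  0.    -1.   ]
top (35, [166, 224, 9, 8], [170.3, 227.7], [0.5471, 0.1056, 0.102]) 120.8445147073231
sc (23, [334, 288, 7, 7], [337.2, 291.2], [0.5527, 0.0674, 0.102]) -138.77819770716155 0.015023315213360842
sc (22, [303, 293, 5, 6], [304.6, 295.0], [0.6105, 0.0488, 0.102]) -31.50426671920413 0.05453897688809361
sc (63, [346, 302, 13, 10], [351.5, 306.4], [0.5455, 0.1073, 0.102]) 121.66075109663653 0.03524556709715421
sc (64, [354, 326, 11, 9], [359.4, 330.2], [0.5578, 0.1556, 0.102]) 94.52738426459055 0.07854508259592066
sc (15, [326, 339, 6, 6], [328.7, 342.1], [0.6175, 0.1523, 0.102]) 54.49847096001977 0.09212627204006472
```

View pics/c1.png

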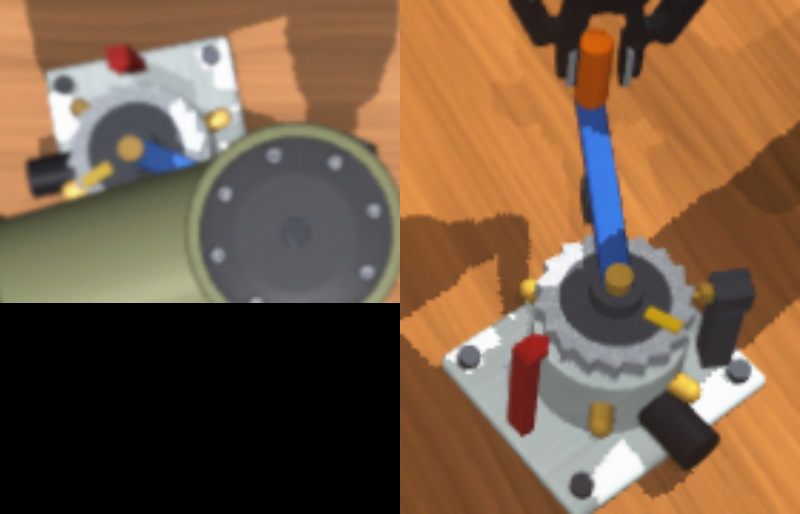

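Mark now at about 121° (right panel (662,320), left panel (97,175)), so it turned 47° and has about 113° left. Second stroke.

```bash
python3 -m crank '[-0.3,-0.037,-1.046,0,0,0,-4,-0.3,-0.037,-1.046,0,0,0,-4,-0.3,-0.037,-1.046,0,0,0,-4,-0.3,-0.037,-1.046,0,0,0,-4,-0.3,-0.037,-1.046,0,0,0,-4,-0.3,-0.037,-1.046,0,0,0,-4,-0.3,-0.037,-1.046,0,0,0,-4,-0.3,-0.037,-1.046,0,0,0,-4,-0.3,-0.037,-1.046,0,0,0,-4,-0.3,-0.037,-1.046,0,0,0,-4,-0.3,-0.037,-1.046,0,0,0,-4,-0.3,-0.037,-1.046,0,0,0,-4,-0.3,-0.037,-1.046,0,0,0,-4,-0.3,-0.037,-1.046,0,0,0,-4,-0.3,-0.037,-1.046,0,0,0,-4,-0.3,-0.037,-1.046,0,0,0,-4,-0.3,0,-0.3,0,0,0,-1,-0.3,0,0,0,0,0,0]'
python3 -c "
from h import *
rel()"
python3 -m crank '[-0.3,-0.037,1.046,0,0,0,4,-0.3,-0.037,1.046,0,0,0,4,-0.3,-0.037,1.046,0,0,0,4,-0.3,-0.037,1.046,0,0,0,4,-0.3,-0.037,1.046,0,0,0,4,-0.3,-0.037,1.046,0,0,0,4,-0.3,-0.037,1.046,0,0,0,4,-0.3,-0.037,1.046,0,0,0,4,-0.3,-0.037,1.046,0,0,0,4,-0.3,-0.037,1.046,0,0,0,4,-0.3,-0.037,1.046,0,0,0,4,-0.3,-0.037,1.046,0,0,0,4,-0.3,-0.037,1.046,0,0,0,4,-0.3,-0.037,1.046,0,0,0,4,-0.3,-0.037,1.046,0,0,0,4,-0.3,-0.037,1.046,0,0,0,4,-0.3,0,0.3,0,0,0,1,-0.3,0,0,0,0,0,0]'
cat > m.py <<'E'
from h import *
rel()
im=grab('top');sc=grab('scene')
for n,i,r in (('top',im,(130,160,290,280)),('sc',sc,(295,270,390,350))):
  for b in blobs(i,(20,140,100),(34,255,255),.102,4,r):
    v=np.array(b[3])-S;q=np.linalg.norm(v[:2])
    if .02<q<.05: print(n,b[:3],'ang',ang(v),q)
E
python3 m.py
```

```text
t: 9.35
position: [0.6625, -0.0359, 0.1406]
eef_rot: [[0.654, -0.756, -0.001], [-0.756, -0.654, -0.0], [-0.001, 0.001, -1.0]]
ft_force: [0.4, 0.3, -0.2]
gripper_width: 0.351
grip_force: 0.0
t 9.35 p [ 0.6625 -0.0359  0.1406] toolx -49.132662295194145 bearing -48.9738906484445 r 0.15004654423484864 w 0.3505299261007821 F [ 0.4  0.3 -0.2] zdir [-0.001 -0.    -1.   ]
t: 11.15
position: [0.5024, -0.0596, 0.1415]
eef_rot: [[-0.408, -0.913, 0.001], [-0.913, 0.408, -0.0], [-0.0, -0.001, -1.0]]
ft_force: [1.3, -1.7, 0.7]
gripper_width: 0.349
grip_force: 0.8
t 11.15 p [ 0.5024 -0.0596  0.1415] toolx -114.07660178244268 bearing -114.22317734801379 r 0.15009650501699928 w 0.3488731086137537 F [ 1.3 -1.7  0.7] zdir [ 0.001 -0.    -1.   ]
top (36, [165, 209, 10, 7], [169.9, 211.9]) ang 62.89370924570428 0.03314000603500248
sc (61, [333, 309, 6, 12], [336.0, 314.4]) ang 64.87604811504416 0.035564729719203554
```

Mark at about 63.5°, so about 55° is left. A full stroke gives about 59°, so the last stroke stops about 5° short.

```bash
python3 -m crank '[-0.3,-0.037,-1.046,0,0,0,-4,-0.3,-0.037,-1.046,0,0,0,-4,-0.3,-0.037,-1.046,0,0,0,-4,-0.3,-0.037,-1.046,0,0,0,-4,-0.3,-0.037,-1.046,0,0,0,-4,-0.3,-0.037,-1.046,0,0,0,-4,-0.3,-0.037,-1.046,0,0,0,-4,-0.3,-0.037,-1.046,0,0,0,-4,-0.3,-0.037,-1.046,0,0,0,-4,-0.3,-0.037,-1.046,0,0,0,-4,-0.3,-0.037,-1.046,0,0,0,-4,-0.3,-0.037,-1.046,0,0,0,-4,-0.3,-0.037,-1.046,0,0,0,-4,-0.3,-0.037,-1.046,0,0,0,-4,-0.3,-0.037,-1.046,0,0,0,-4,-0.3,-0.037,-1.046,0,0,0,-4,-0.3,0,-0.3,0,0,0,-1,-0.3,0,0,0,0,0,0]'
python3 -m crank '[-0.3,-0.037,1.046,0,0,0,4,-0.3,-0.037,1.046,0,0,0,4,-0.3,-0.037,1.046,0,0,0,4,-0.3,-0.037,1.046,0,0,0,4,-0.3,-0.037,1.046,0,0,0,4,-0.3,-0.037,1.046,0,0,0,4,-0.3,-0.037,1.046,0,0,0,4,-0.3,-0.037,1.046,0,0,0,4,-0.3,-0.037,1.046,0,0,0,4,-0.3,-0.037,1.046,0,0,0,4,-0.3,-0.037,1.046,0,0,0,4,-0.3,-0.037,1.046,0,0,0,4,-0.3,-0.037,1.046,0,0,0,4,-0.3,-0.037,1.046,0,0,0,4,-0.3,0,0.6,0,0,0,2,-0.3,0,0.3,0,0,0,1,-0.3,0,0,0,0,0,0,-0.3,0,0,0,0,0,0]'
python3 m.py
```

```text
t: 13.05
position: [0.6624, -0.0352, 0.1408]
eef_rot: [[0.655, -0.756, -0.001], [-0.756, -0.655, 0.0], [-0.001, 0.001, -1.0]]
ft_force: [-1.1, 0.2, -0.3]
gripper_width: 0.352
grip_force: 0.0
t: 14.85
position: [0.5164, -0.0646, 0.1415]
eef_rot: [[-0.31, -0.951, 0.0], [-0.951, 0.31, -0.0], [0.0, -0.0, -1.0]]
ft_force: [1.0, -1.5, -0.4]
gripper_width: 0.351
grip_force: 0.7
t 14.85 p [ 0.5164 -0.0646  0.1415] toolx -108.08039640145356 bearing -108.54589537646775 r 0.14965709402451488 w 0.35105229317491116 F [ 1.  -1.5 -0.4] zdir [ 0. -0. -1.]
top (39, [180, 198, 4, 11], [181.4, 203.2]) ang 10.735980988351308 0.03328257802514709
sc (65, [314, 303, 13, 10], [320.3, 307.2]) ang 11.276640333947666 0.03375159255501881
```

Mark at 11°, pointer 8.5°. Nudge 2° more, ease off, open and lift.

```bash
python3 -m crank '[-0.3,0,0.3,0,0,0,1,-0.3,0,0.25,0,0,0,1,-0.3,0,0,0,0,0,0,-0.3,0,-0.28,0,0,0,0,1,0,0,0,0,0,0,1,0,0,0,0,0,0,1,0,0,0,0,0,0,1,0,0,0,0,0,0,1,0,0,0,0,0,0,1,0,0,-2,0,0,0,1,0,0,-2.5,0,0,0,1,0,0,-2.5,0,0,0,1,0,0,-2.5,0,0,0,1,0,0,-2.5,0,0,0,1,3,0,0,0,0,0,1,3,0,0,0,0,0,1,3,0,0,0,0,0,1,0,0,0,0,0,0]'
python3 m.py
python3 - <<'E'
from h import *
im=grab('top');sc=grab('scene')
a=cv2.resize(im['color'][165:275,135:280],(400,303));b=cv2.resize(sc['color'][195:375,260:400],(400,514))
o=np.zeros((514,800,3),np.uint8);o[:303,:400]=a;o[:,400:]=b;cv2.imwrite('pics/c2.png',o)
E
```

```text
t: 16.75
position: [0.482, -0.1504, 0.2619]
eef_rot: [[-0.346, -0.938, 0.001], [-0.938, 0.346, -0.001], [0.0, -0.001, -1.0]]
ft_force: [-0.0, -0.6, 0.4]
gripper_width: 1.001
grip_force: 0.0
t 16.75 p [ 0.482  -0.1504  0.2619] toolx -110.25904126600096 bearing -109.81590474786208 r 0.24202092752010937 w 1.000850084572637 F [-0.  -0.6  0.4] zdir [ 0.001 -0.001 -1.   ]
sc (67, [313, 302, 14, 10], [319.9, 306.5]) ang 8.928176833656343 0.03350596961736821
```

View pics/c2.png

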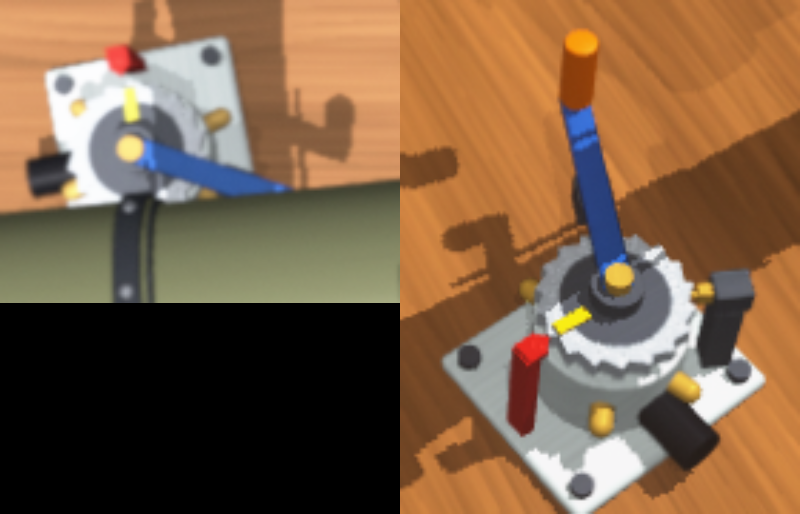

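The mark (right panel (572,320), left panel (131,104)) points at the red pointer tip ((540,345) and (127,70)). It sits at 8.9° against 8.5°, and the gripper is clear.

```bash
python3 -c "
from cell import ctrl
print(ctrl.job_done())"
```

```text
the job is handed in; nothing more can be done
None
```

The wheel's yellow mark is set to within about 1° of the red pointer by my camera measurement (12° allowed), turned with the lever only; the gripper is clear and the job was handed in at about 17 s, though the hand-in call gave no verdict.

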